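# Slide the top setter plate out of its rack and lay it on the bar rest

### The arm

A 6-joint arm with a two-finger parallel gripper is mounted at the origin on the work surface. World frame = base frame: x ahead of the robot, y to its left, z up, the work surface at z = 0. Lengths are in mm, angles in degrees, forces in N, time in s.
With the tool pointing down it reaches from about 300 to 850 mm from the base axis. Payload 4.2 kg.
Tool frame: the origin (TCP) lies midway between the tips of the shut fingers; the grasp point (between the pads) lies 19 mm behind it; z points along the fingers, x is the direction in which the jaws open and shut, and the axes are right-handed (so a half turn about z gives the same grasp; the last joint's range is limited). The gripper opens to 91 mm and grips with 3 to 60 N. Pads are 32 mm wide; open, the fingers measure 118 mm over their backs; the gripper's body (76 mm by 178 mm) begins 60 mm behind the grasp point.
Start: joints at [68.182, 18.312, 89.639, -0, 72.044, -1.146], TCP at [202.991, 537.994, 213.976] pointing down, gripper open.
Joint ranges: [-177.97, 177.97], [-48.28, 115.42], [12.27, 149.76], [-77.06, 257.06], [2.81, 150.46], [-146.56, 146.56]. Speed limits (degrees/s): [147.25, 147.25, 180, 180, 180, 180].

### API

Orientations are given as [roll, pitch, yaw] about the fixed x, y, z axes, in that order (R = Rz(yaw) Ry(pitch) Rx(roll)).
In Python, from workcell import env gives the robot as it stands. The module is installed in compiled form; this text tells all that it offers.
- The arm moves only by the tool drive_tool, never from a script. Its argument "series" is a list of rows, each a list of 3 entries, a list of its own where there are three numbers: the closure, from 0 (fully open) to 1 (shut), then the shift along the tool's x, y, z in mm, then the turn, a rotation vector about the tool's x, y, z in rad. In form: [[gripper, [dx, dy, dz], [rx, ry, rz]], ...]. A call has exactly 5 rows; each row is the pose to reach, as a shift and turn from the pose commanded when the call began, along the tool's axes at that moment; what a row does not reach only later rows make up. A row lasts 1/10 s, in which the tool goes at most 50 mm and 8.59 degrees, less where a joint would pass 70% of its speed; a pose out of reach is approached as far as the arm can. A call with a gripper value outside its range is refused whole. The fingers move at their own pace and stop on an object; "squeeze" is the grip in N (left out, the last holds). Time passes only in rows, so rows that repeat a pose let the fingers close, or fill a call up. It gives the time, the measured TCP pose, the force and the opening at its end, in the units of the state.
- env.state(): the state, without advancing time (a new reading comes with each control period).
- env.grab_frame(name): name is "scene" or "top" or "wrist"; returns a dict with "image" (400x640x3 uint8, red, green, blue), "K" (3x3 intrinsics, pixels), "k1" (the pictures are not rectified: a ray, as slopes to the right and down, at radius r is drawn at 1 + k1 r^2 times it, then the intrinsics apply), "origin" and "orientation" of the camera in the world. Camera axes: x right, y down, z forward; pixel columns grow to the right and rows downward; lengths in mm; the calibration is good to about 2 mm. A picture is of the moment at which its call begins. There is no depth.
- env.job_done(): hands the job in, once; it reports no verdict.
The state is a dict: "time_s": time; "qpos": joint angles; "qvel": joint speeds; "effort": joint torques, N m; "ee_pos": TCP position; "ee_rot": TCP orientation; "force": force on the tool from outside, world axes, zero at the start; "torque": the same for the moment, N m; "gripper_width": finger opening in mm.
Only numpy, scipy, OpenCV 4.12 (cv2) and the standard library are available. Lean on these libraries where they do the work, as an engineer would, in place of code of your own. Each camera call takes 0.05 s, during which the arm holds its last target.

### The job

Take the top graphite plate from the rack: it lies flush between the side rails, so first slide it lengthwise out of the rack's delivery end (the end on the robot's right, without the bolted flange) until it overhangs there, then pinch that end and lift it. Lay it flat and gently, centred and lengthwise, on the bar-shaped rest (not on the round one), and let go. Leave the plates underneath in the rack.

Things in the scene. Friction and masses are not known exactly. Their poses are not given: they have to be found in the camera images.
- plate: Top one of three stacked plates in the rack: loose flat dark graphite, 130 x 60 x 8 mm, about 110 g. Origin: centre of its underside; x along its length to the rack's delivery end, z up. Starts centred in the rack (within 2 mm), underside 56 mm, top 64 mm above the bench, 2 mm from each rail. Its rear end face is open: shut fingertips between the rails can push it. Tips off at over 65 mm overhang.
- plate_below: The second plate of the stack, same size and look, right under the top plate; a third lies below it. Origin: centre of its underside; x along its length, z up. The rack's end lips keep the second and third plates from sliding out.
- rack: Fixed grey block 138 (x) x 80 (y) x 40 mm. Origin: centre of its underside; +x to the delivery end (robot's right); z up. A 6 mm high bolted flange juts 26 mm at the other, rear end. Front edge at x = +69 mm, sheer to the bench. Steel rails along both long sides, full length, 8 mm thick, 64 mm apart inside, 66 mm above the bench. End lips reach 55 mm, 1 mm below the top plate.
- rest: Fixed steel bar: flat top 100 (x) x 36 (y) mm, 45 mm above the bench, on a dark foot 130 x 50 x 8 mm. Origin: centre of the foot's underside, on the bench; x along the bar, z up. Narrower than the plate, which juts 12 mm past each long side and 15 mm past each end. A round steel rest (52 mm across, same height) on the bench is not to be used.
Mind the look-alikes: they are no part of the job. Leave any purple or yellow look-alike of the plate alone.

How it is judged:
By the outcome, as a careful person would: the job done as asked, in the order asked, and still so for the second after the job is handed in, with the robot touching nothing.
It also fails if it takes over 51 s, if anything falls off the work surface, if the arm or the gripper's body presses on something with over 40 N, if the wrist force passes 120 N, or if a joint passes its speed limit or range.

## Working session

There is one attempt and no reset: what is moved stays moved. The work goes in short steps, Python scripts to look and compute and a tool call to move; the robot and the scene stay as the last step left them, time stands still between calls to the robot, and variables do not carry over. Pictures are saved under pics/ and viewed, and the job is handed in when it is done.

Besides the shell and the picture viewer there is one more tool, called after "Emit:" as name([rows], argument=value, ...), one row to a line, values as JSON. drive_tool: Moves the arm, as the interface text tells. Its arguments: {"type":"object","properties":{"series":{"type":"array","items":{"type":"array"}},"squeeze":{"type":"number"}},"required":["series"]}

```bash
mkdir -p pics; ls; cat > h.py <<'E'
import numpy as np, cv2, pickle
from workcell import env
from scipy.spatial.transform import Rotation as R
def snap(n,fn):
    f=env.grab_frame(n); cv2.imwrite('pics/'+fn+'.png',f['image'][:,:,::-1]); pickle.dump(f,open('pics/'+fn+'.pkl','wb')); return f
def rot(f):
    o=np.array(f['orientation'],float)
    return o if o.shape==(3,3) else R.from_euler('xyz',o,degrees=True).as_matrix()
def ray(f,px):
    K=np.array(f['K']); px=np.atleast_2d(px).astype(float)
    d=np.stack([(px[:,0]-K[0,2])/K[0,0],(px[:,1]-K[1,2])/K[1,1]],1); u=d.copy()
    for _ in range(30): u=d/(1+f['k1']*(u**2).sum(1,keepdims=True))
    v=np.c_[u,np.ones(len(u))]@rot(f).T
    return np.array(f['origin'],float),v
def onz(f,px,z):
    o,v=ray(f,px); return o+v*((z-o[2])/v[:,2])[:,None]
def proj(f,P):
    c=(np.atleast_2d(P)-np.array(f['origin']))@rot(f); u=c[:,:2]/c[:,2:]
    u=u*(1+f['k1']*(u**2).sum(1,keepdims=True)); K=np.array(f['K'])
    return np.c_[u[:,0]*K[0,0]+K[0,2],u[:,1]*K[1,1]+K[1,2]]
E
python3 - <<'E'
from h import *
for n in ['scene','top','wrist']:
    f=snap(n,n+'0'); print(n,f['K'],f['k1'],f['origin'],f['orientation'])
print(env.state())
E
```

```text
pics
scene [[508.82678983   0.         316.99076532]
 [  0.         508.82678983 197.75367278]
 [  0.           0.           1.        ]] 0.025725853089910742 [861.96370481 593.28977041 977.36473769] [-143.04393001   -0.86469925  144.55423809]
top [[407.76104708   0.         321.79158284]
 [  0.         407.76104708 202.21262351]
 [  0.           0.           1.        ]] -0.09589350819630046 [380.27928481  17.08155815 952.4780631 ] [-176.05899229   -0.25248075  -88.31143647]
wrist [[322.89124869   0.         317.82269215]
 [  0.         322.89124869 202.1849053 ]
 [  0.           0.           1.        ]] -0.025827984956989184 [134.89078501 562.60477697 384.41550003] [1.65150504e+02 8.73376341e-02 6.93064287e+01]
{'time_s': 0.15, 'qpos': array([ 6.81829068e+01,  1.83431388e+01,  8.96883980e+01,  6.96987796e-06,
        7.20429030e+01, -1.14679515e+00]), 'qvel': array([-0.00503436, -0.09747618, -0.26194014, -0.1176706 ,  0.04775982,
       -0.01614966]), 'effort': array([-1.93689193e-04, -4.12775981e+01, -2.32154667e+01,  7.25140655e-02,
        4.33114800e-02, -7.20178673e-05]), 'ee_pos': array([202.8435529 , 537.65023105, 213.32752107]), 'ee_rot': array([-1.79998504e+02,  7.44247598e-02,  6.93297008e+01]), 'force': array([-0.04444904, -0.11023755, -0.33852474]), 'torque': array([ 0.00428385, -0.01543974,  0.00434681]), 'gripper_width': 91.69830074052305}
```

View pics/scene0.png

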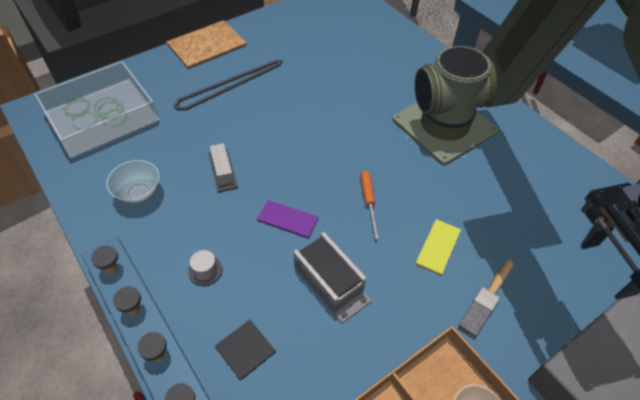

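View pics/top0.png

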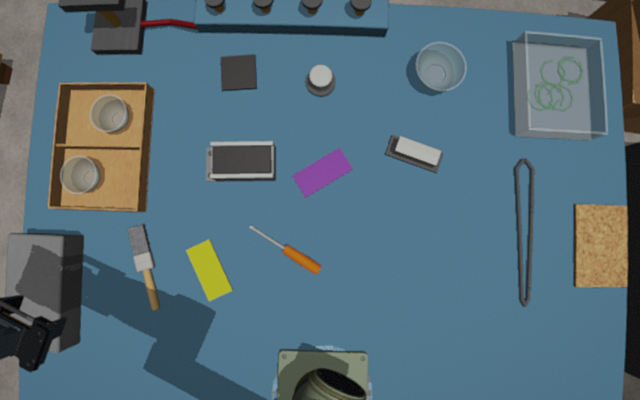

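View pics/wrist0.png

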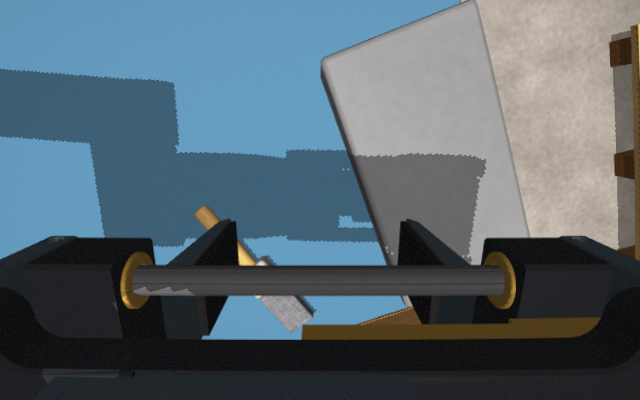

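The top view has the rack at about (241,161), with its flange at the left near (208,161) and the dark plate between the rails. The bar rest is at (414,152) and the round rest at (320,79). Next I'll measure these.

```bash
cat > m.py <<'E'
from h import *
f=pickle.load(open('pics/top0.pkl','rb')); im=f['image']; g=pickle.load(open('pics/scene0.pkl','rb'))
hsv=cv2.cvtColor(im,cv2.COLOR_RGB2HSV)
def blob(f,mask,box,z,name):
    m=np.zeros(mask.shape,np.uint8); x0,y0,x1,y1=box; m[y0:y1,x0:x1]=mask[y0:y1,x0:x1]
    c=max(cv2.findContours(m,cv2.RETR_EXTERNAL,cv2.CHAIN_APPROX_NONE)[0],key=cv2.contourArea)[:,0]
    P=onz(f,c,z)[:,:2]
    r=cv2.minAreaRect(P.astype(np.float32)); b=cv2.boxPoints(r)
    e=b[1]-b[0]; e2=b[2]-b[1]
    L=e if np.linalg.norm(e)>np.linalg.norm(e2) else e2
    a=np.degrees(np.arctan2(L[1],L[0]))%180
    print(name,'c',np.round(r[0],1),'size',np.round(r[1],1),'long axis deg',round(a,2))
    return r
for n,f in(('top',f),('scene',g)):
    im=f['image'];v=im.max(2).astype(int);h=cv2.cvtColor(im,cv2.COLOR_RGB2HSV)
    lo=((v<75)).astype(np.uint8); hi=((v>125)&(h[:,:,1]<60)).astype(np.uint8)
    if n=='top': A=(205,138,280,185);B=(380,130,450,176)
    else: A=(290,232,372,305);B=(205,138,242,192)
    blob(f,lo,A,64,n+' plate'); blob(f,hi,B,45,n+' resttop'); 
    x0,y0,x1,y1=A; c1=cv2.resize(im[y0-8:y1+8,x0-8:x1+8],None,fx=5,fy=5,interpolation=0)[:,:,::-1]
    x0,y0,x1,y1=B; c2=cv2.resize(im[y0-8:y1+8,x0-8:x1+8],None,fx=5,fy=5,interpolation=0)[:,:,::-1]
    cv2.imwrite(f'pics/cA_{n}.png',c1);cv2.imwrite(f'pics/cB_{n}.png',c2)
E
python3 m.py
```

```text
top plate c [532.  195.5] size [ 58.2 127.9] long axis deg 91.57
top resttop c [ 567.7 -200.4] size [101.   36.9] long axis deg 71.82
scene plate c [530.8 198.1] size [ 55.8 128.3] long axis deg 92.39
scene resttop c [ 566.7 -200.3] size [102.3  39.3] long axis deg 72.27
```

```bash
cat >> h.py <<'E'
def go(p,yaw,tilt=None):
    s=env.state(); r0=R.from_euler('xyz',s['ee_rot'],degrees=True)
    t=R.from_euler('xyz',[180,0,yaw],degrees=True)
    d=r0.inv().apply(np.array(p)-s['ee_pos']); rv=(r0.inv()*t).as_rotvec()
    print('t',s['time_s'],'pos',np.round(s['ee_pos'],1),'rot',np.round(s['ee_rot'],2),'F',np.round(s['force'],1),'w',round(s['gripper_width'],1))
    print('shift',np.round(d,1),'rv',np.round(rv,4))
E
python3 - <<'E'
from h import *
go([529,290,190],1.8)
# rack frame checks
f=pickle.load(open('pics/top0.pkl','rb'));g=pickle.load(open('pics/scene0.pkl','rb'))
u=np.array([np.cos(np.radians(-88.2)),np.sin(np.radians(-88.2)),0]);v=np.array([-u[1],u[0],0]);c=np.array([531.5,196.7,0])
for f,n in((f,'top0'),(g,'scene0')):
    im=f['image'][:,:,::-1].copy()
    im=cv2.resize(im,None,fx=4,fy=4,interpolation=0)
    def poly(c,u,v,a,b,z,col):
        P=[c+u*a*i+v*b*j+[0,0,z] for i,j in((1,1),(1,-1),(-1,-1),(-1,1))]
        cv2.polylines(im,[np.round((proj(f,P)+.5)*4).astype(int)],1,col,1)
    poly(c,u,v,65,30,64,(0,255,0));poly(c,u,v,69,40,66,(0,0,255))
    u2=np.array([np.cos(np.radians(72)),np.sin(np.radians(72)),0]);v2=np.array([-u2[1],u2[0],0])
    c2=np.array([567.2,-200.3,0]);poly(c2,u2,v2,50,18,45,(0,255,0));poly(c2,u2,v2,65,25,8,(0,0,255))
    A=(195,130,285,195) if n=='top0' else (285,225,380,320)
    B=(380,125,450,180) if n=='top0' else (200,135,245,195)
    cv2.imwrite(f'pics/ov{n}A.png',im[A[1]*4:A[3]*4,A[0]*4:A[2]*4]);cv2.imwrite(f'pics/ov{n}B.png',im[B[1]*4:B[3]*4,B[0]*4:B[2]*4])
ims=[cv2.resize(cv2.imread(f'pics/ov{n}.png'),(390,290)) for n in('top0A','scene0A','top0B','scene0B')]
cv2.imwrite('pics/ov.png',np.vstack([np.hstack(ims[:2]),np.hstack(ims[2:])]))
E
```

```text
t 0.15 pos [202.8 537.7 213.3] rot [-1.800e+02  7.000e-02  6.933e+01] F [-0.  -0.1 -0.3] w 91.7
shift [-116.5  392.6   23.5] rv [7.0000e-04 1.2000e-03 1.1786e+00]
```

View pics/ov.png

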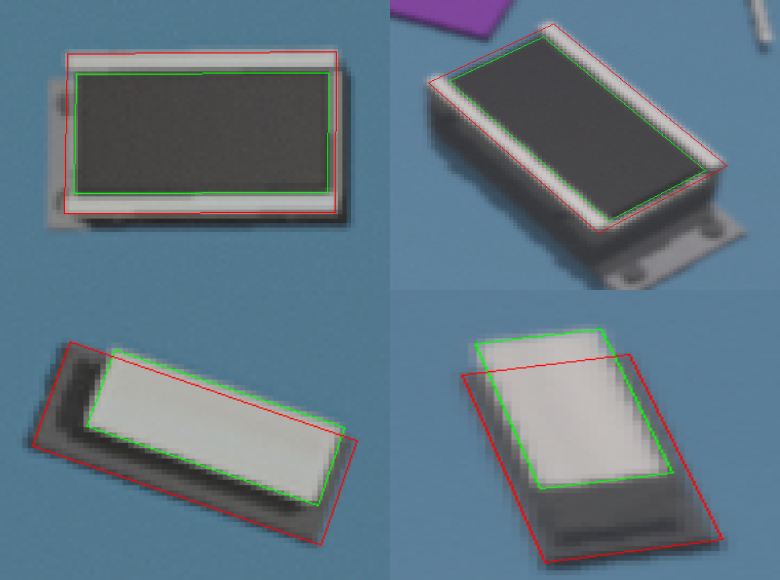

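The overlays match the outlines of the rack, plate and rest in both views to about 1–2 mm. I'll move behind the rack with the fingers shutting on the way.

Emit:
drive_tool([
  [1,[-14,47,3],[0,0,0.14]],
  [1,[-28,94,6],[0,0,0.28]],
  [1,[-42,140,9],[0,0,0.42]],
  [1,[-55,187,12],[0,0,0.56]],
  [1,[-68,234,14],[0,0,0.7]],
], squeeze=20)

```text
time_s: 0.65
ee_pos: [399.0, 390.3, 199.6]
ee_rot: [180.0, 0.0, 28.9]
force: [-0.5, 0.5, -0.0]
gripper_width: 53.9
```

```bash
python3 -c "
from h import *
go([529,294,190],1.8)"
```

```text
t 0.65 pos [399.  390.3 199.6] rot [1.800e+02 3.000e-02 2.891e+01] F [-0.5  0.5 -0. ] w 53.9
shift [ 67.3 147.1   9.6] rv [1.000e-04 4.000e-04 4.731e-01]
```

Emit:
drive_tool([
  [1,[19,42,3],[0,0,0.13]],
  [1,[38,84,6],[0,0,0.26]],
  [1,[55,120,8],[0,0,0.38]],
  [1,[67,147,10],[0,0,0.47]],
  [1,[67,147,10],[0,0,0.47]],
])

```text
time_s: 1.15
ee_pos: [530.7, 293.6, 188.9]
ee_rot: [179.9, 0.0, 2.0]
force: [-0.4, 0.4, -0.5]
gripper_width: 14.0
```

```bash
python3 - <<'E'
from h import *
go([529,294,100],1.8)
f=snap('wrist','w1'); print(f['origin'],f['orientation'])
im=f['image'][:,:,::-1].copy()
u=np.array([np.cos(np.radians(-88.2)),np.sin(np.radians(-88.2)),0]);v=np.array([-u[1],u[0],0]);c=np.array([531.5,196.7,0])
for a,b,z,col in((65,30,64,(0,255,0)),(69,40,66,(0,0,255))):
    P=[c+u*a*i+v*b*j+[0,0,z] for i,j in((1,1),(1,-1),(-1,-1),(-1,1))]
    cv2.polylines(im,[np.round(proj(f,P)).astype(int)],1,col,1)
cv2.imwrite('pics/w1o.png',im)
E
```

```text
t 1.15 pos [530.7 293.6 188.9] rot [179.92   0.     2.  ] F [-0.4  0.4 -0.5] w 14.0
shift [-1.7 -0.6 88.9] rv [0.0013 0.     0.0035]
[527.43262193 365.05071656 360.05861475] [ 1.65104782e+02 -4.34757186e-02  1.97613610e+00]
```

View pics/w1o.png

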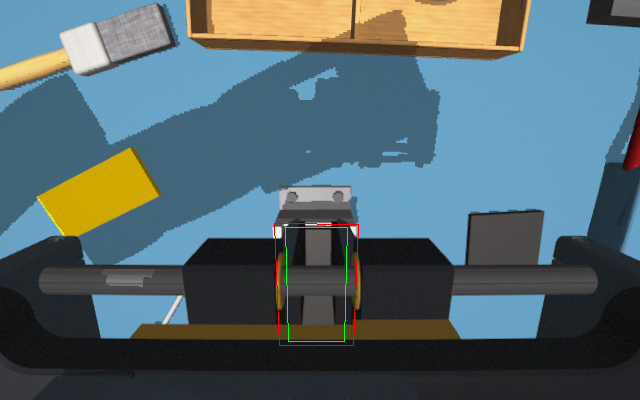

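The wrist view agrees: the rack's rear edge is at row 225 and the rails' outer edges are at columns 276 and 357, which match the projected red outline. I'll lower the shut fingers behind the plate.

Emit:
drive_tool([
  [1,[-2,0,40],[0.001,0,0.003]],
  [1,[-2,0,80],[0.001,0,0.003]],
  [1,[-2,0,115],[0.001,0,0.003]],
  [1,[-2,0,129],[0.001,0,0.003]],
  [1,[-2,0,129],[0.001,0,0.003]],
])

```text
time_s: 1.7
ee_pos: [523.3, 296.1, 58.4]
ee_rot: [179.9, 0.3, 2.2]
force: [0.0, 0.2, -0.0]
gripper_width: 0.4
```

```bash
python3 - <<'E'
from h import *
go([529.7,253,59.8],1.7)
snap('scene','s2')
im=cv2.imread('pics/s2.png')[200:340,260:430]; cv2.imwrite('pics/s2c.png',cv2.resize(im,None,fx=4,fy=4))
E
```

```text
t 1.7 pos [523.3 296.1  58.4] rot [179.92   0.33   2.24] F [ 0.   0.2 -0. ] w 0.4
shift [ 4.7 43.3 -1.4] rv [0.0014 0.0058 0.0094]
```

View pics/s2c.png

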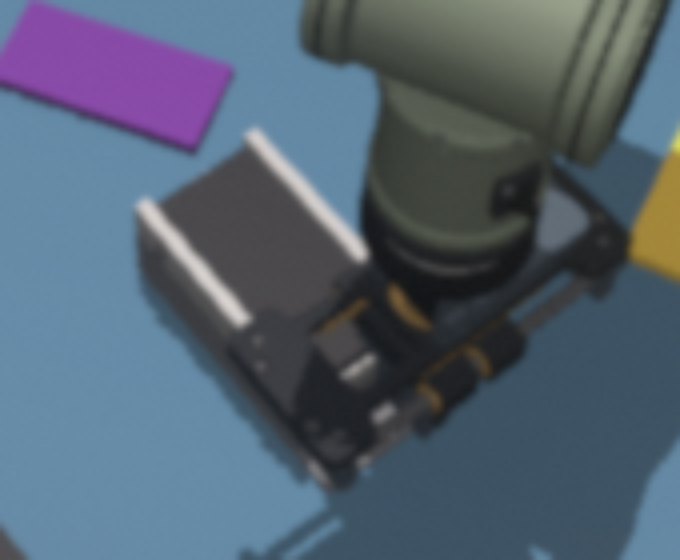

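```bash
python3 - <<'E'
from h import *
go([528.7,290,59.8],1.7)
print(env.state()['qvel'])
E
```

```text
t 1.75 pos [524.8 296.7  60.3] rot [-1.7998e+02  1.3000e-01  2.2300e+00] F [ 0.8 -0.2  0.6] w 0.2
shift [3.7 6.8 0.4] rv [-0.0003  0.0022  0.0092]
[-0.34897478 -1.62268956 -2.4376148  -0.08716619  0.00896679  0.15034827]
```

Emit:
drive_tool([
  [1,[4,6,0],[0,0.002,0.008]],
  [1,[4,13,0],[0,0.002,0.008]],
  [1,[4,20,0],[0,0.002,0.008]],
  [1,[4,26,0],[0,0.002,0.008]],
  [1,[4,32,0],[0,0.002,0.008]],
])

```text
time_s: 2.25
ee_pos: [531.7, 263.9, 61.6]
ee_rot: [-179.9, -0.2, 1.6]
force: [-0.2, 1.5, 0.4]
gripper_width: 0.4
```

Emit:
drive_tool([
  [1,[0,5,0],[0,0,0]],
  [1,[0,10,0],[0,0,0]],
  [1,[0,15,0],[0,0,0]],
  [1,[0,20,0],[0,0,0]],
  [1,[0,20,0],[0,0,0]],
])

```text
time_s: 2.75
ee_pos: [531.7, 243.4, 60.7]
ee_rot: [-180.0, -0.1, 1.6]
force: [-0.9, -0.9, -0.4]
gripper_width: 0.6
```

```bash
python3 - <<'E'
from h import *
go([529,222,59.8],1.7)
snap('scene','s3');snap('top','t3')
a=cv2.imread('pics/s3.png')[200:320,260:400]; b=cv2.imread('pics/t3.png')[120:210,190:320]
cv2.imwrite('pics/c3.png',np.hstack([cv2.resize(a,(390,340)),cv2.resize(b,(400,340))]))
print(env.state()['ee_pos'])
E
```

```text
t 2.75 pos [531.7 243.4  60.7] rot [-1.7998e+02 -8.0000e-02  1.6400e+00] F [-0.9 -0.9 -0.4] w 0.6
shift [-3.4 21.3  0.9] rv [-0.0004 -0.0014 -0.0011]
[531.72403345 243.92205037  60.68604495]
```

View pics/c3.png

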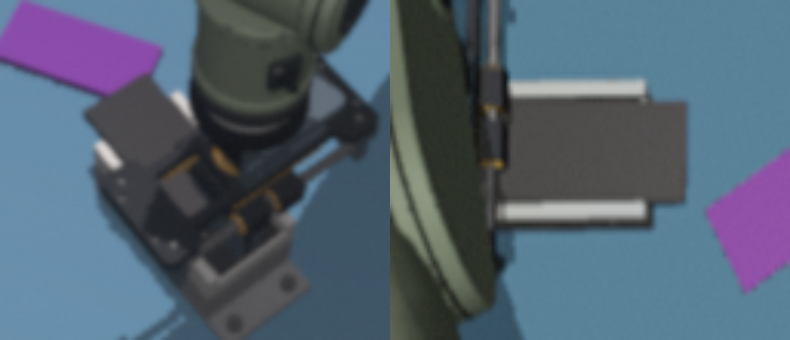

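The top crop shows about 22 mm of overhang: the plate end is at column 687 and the rail end at 648, with the plate's 60 mm width spanning 103 columns. I'll push about 30 mm more.

Emit:
drive_tool([
  [1,[0,6,0],[0,0,0]],
  [1,[0,12,0],[0,0,0]],
  [1,[0,18,0],[0,0,0]],
  [1,[0,24,0],[0,0,0]],
  [1,[0,29,0],[0,0,0]],
])

```text
time_s: 3.35
ee_pos: [532.8, 214.7, 60.9]
ee_rot: [-179.9, -0.1, 1.6]
force: [1.2, 0.3, -0.0]
gripper_width: 0.2
```

```bash
python3 - <<'E'
from h import *
go([529,212,59.8],1.7)
f=snap('top','t4')
b=f['image'][120:210,190:320,::-1]
cv2.imwrite('pics/c4.png',cv2.resize(b,(780,540)))
print(env.state()['ee_pos'])
E
```

```text
t 3.35 pos [532.8 214.7  60.9] rot [-1.7994e+02 -1.1000e-01  1.6400e+00] F [ 1.2  0.3 -0. ] w 0.2
shift [-3.8  2.6  1.1] rv [-0.0011 -0.002  -0.001 ]
[532.70796738 213.99530674  60.88728872]
```

View pics/c4.png

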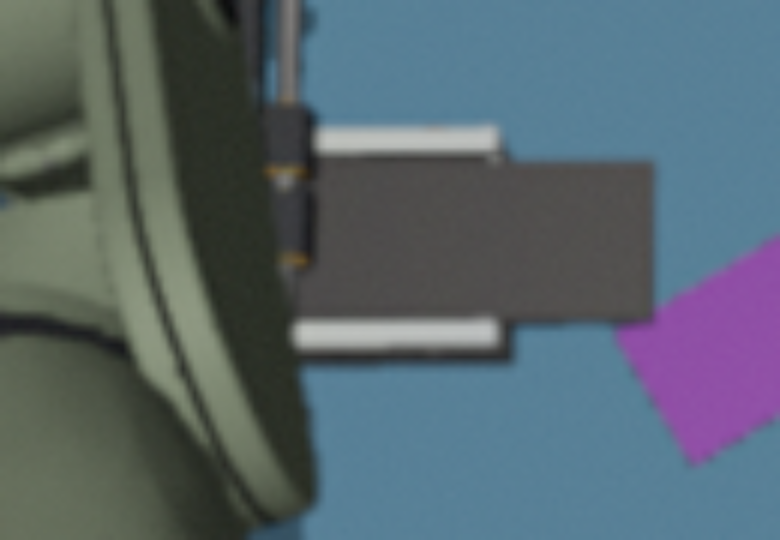

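```bash
python3 - <<'E'
from h import *
f=pickle.load(open('pics/top0.pkl','rb'))
f=pickle.load(open('pics/t4.pkl','rb'))
q=lambda x,y:(190+x/6-.5,120+y/6-.5)
P=onz(f,[q(655,160),q(655,322)],64);print(P,P.mean(0)); print(onz(f,[q(500,127),q(500,350)],66))
print(onz(f,[q(615,335),q(693,467)],8))
E
```

```text
[[564.11184247  69.69357989  64.        ]
 [503.97671194  67.61790451  64.        ]] [534.0442772  68.6557422  64.       ]
[[574.43365589 127.09000672  66.        ]
 [491.76128835 123.76735222  66.        ]]
[[506.22346862  86.18850711   8.        ]
 [455.6397214   54.1747712    8.        ]]
```

Emit:
drive_tool([
  [1,[0,-6,0],[0,0,0]],
  [1,[0,-6,-20],[0,0,0]],
  [1,[0,5,-50],[0,0,0]],
  [0,[0,50,-60],[0,0,0]],
  [0,[0,90,-60],[0,0,0]],
])

```text
time_s: 3.9
ee_pos: [536.7, 125.4, 122.9]
ee_rot: [-179.9, -0.4, 1.8]
force: [0.1, -1.8, -0.4]
gripper_width: 13.6
```

Emit:
drive_tool([
  [0,[0,20,0],[0,0,0]],
  [0,[0,26,0],[0,0,0]],
  [0,[0,26,0],[0,0,0]],
  [0,[0,26,0],[0,0,0]],
  [0,[0,26,0],[0,0,0]],
])

```text
time_s: 4.4
ee_pos: [536.0, 100.5, 120.6]
ee_rot: [-179.9, -0.1, 1.7]
force: [0.4, -0.0, -0.2]
gripper_width: 53.5
```

```bash
python3 - <<'E'
from h import *
go([533.2,98,41],1.8)
snap('wrist','w5')
go([533.2,98,41],1.8)
E
```

```text
t 4.4 pos [536.  100.5 120.6] rot [-1.7992e+02 -1.1000e-01  1.7400e+00] F [ 0.4 -0.  -0.2] w 53.5
shift [-3.1  2.5 79.6] rv [-0.0014 -0.0019 -0.001 ]
t 4.45 pos [536.  100.4 120.6] rot [-1.7993e+02 -1.1000e-01  1.7500e+00] F [ 0.7 -0.1  0.3] w 57.6
shift [-3.   2.4 79.6] rv [-0.0013 -0.0019 -0.001 ]
```

View pics/w5.png

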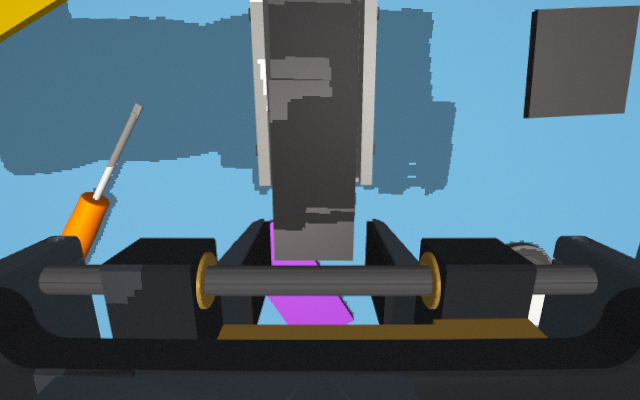

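```bash
python3 - <<'E'
from h import *
f=pickle.load(open('pics/w5.pkl','rb'))
print(onz(f,[(275,261),(354,261),(272,190),(356,190)],64).round(1)); print(onz(f,[(259,185),(373,185)],66).round(1))
print(env.state()['ee_pos'])
E
```

```text
[[503.7  64.   64. ]
 [564.3  65.7  64. ]
 [501.8 119.7  64. ]
 [562.5 121.5  64. ]]
[[492.8 123.6  66. ]
 [574.2 126.   66. ]]
[535.99685649 100.41879017 120.58849378]
```

Emit:
drive_tool([
  [0,[-3,3,0],[0,0,0]],
  [0,[-3,3,0],[0,0,0]],
  [0,[-3,3,0],[0,0,0]],
  [0,[-3,3,25],[0,0,0]],
  [0,[-3,3,45],[0,0,0]],
])

```text
time_s: 4.95
ee_pos: [533.5, 96.3, 75.5]
ee_rot: [-179.9, -0.2, 1.7]
force: [-0.1, -0.4, -0.3]
gripper_width: 91.4
```

Emit:
drive_tool([
  [0,[0,0,15],[0,0,0]],
  [0,[0,0,28],[0,0,0]],
  [0,[0,0,34],[0,0,0]],
  [0,[0,0,34],[0,0,0]],
  [0,[0,0,34],[0,0,0]],
])

```text
time_s: 5.45
ee_pos: [533.7, 96.4, 42.2]
ee_rot: [-179.9, -0.2, 1.7]
force: [-0.2, -0.6, 1.0]
gripper_width: 90.9
```

```bash
python3 - <<'E'
from h import *
go([533,98,41],1.8)
E
```

```text
t 5.45 pos [533.7  96.4  42.2] rot [-1.7993e+02 -1.7000e-01  1.6600e+00] F [-0.2 -0.6  1. ] w 90.9
shift [-0.6 -1.6  1.2] rv [-0.0012 -0.0029 -0.0025]
```

Emit:
drive_tool([
  [1,[0,0,1],[0,0,0]],
  [1,[0,0,1],[0,0,0]],
  [1,[0,0,1],[0,0,0]],
  [1,[0,0,1],[0,0,0]],
  [1,[0,0,1],[0,0,0]],
], squeeze=30)

```text
time_s: 5.95
ee_pos: [533.3, 96.3, 40.9]
ee_rot: [-179.9, -0.1, 1.7]
force: [-0.3, -1.1, 1.3]
gripper_width: 59.8
```

Emit:
drive_tool([
  [1,[0,0,0],[0,0,0]],
  [1,[0,0,0],[0,0,0]],
  [1,[0,0,0],[0,0,0]],
  [1,[0,0,-2],[0,0,0]],
  [1,[0,0,-5],[0,0,0]],
])

```text
time_s: 6.45
ee_pos: [532.9, 96.2, 45.5]
ee_rot: [-179.9, -0.1, 1.7]
force: [-0.3, -0.5, -1.4]
gripper_width: 60.1
```

```bash
python3 - <<'E'
from h import *
go([533,98,41],1.8)
snap('scene','s6');snap('wrist','w6')
a=cv2.imread('pics/s6.png')[180:320,230:400]; b=cv2.imread('pics/w6.png')
cv2.imwrite('pics/c6.png',np.hstack([cv2.resize(a,(390,320)),cv2.resize(b,(400,320))]))
E
```

```text
t 6.45 pos [532.9  96.2  45.5] rot [-1.7995e+02 -6.0000e-02  1.6600e+00] F [-0.3 -0.5 -1.4] w 60.1
shift [ 0.2 -1.8  4.5] rv [-0.0009 -0.001  -0.0024]
```

View pics/c6.png

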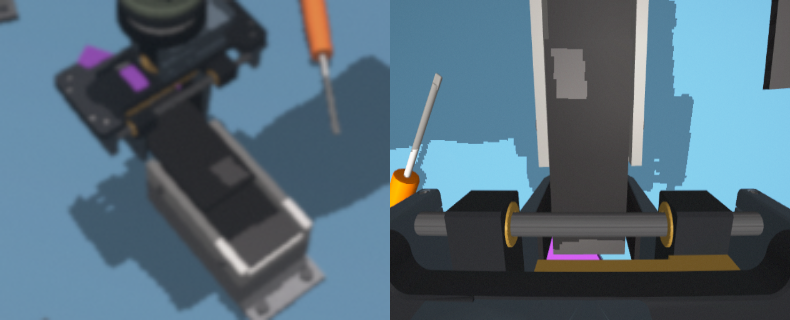

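The gripper holds the plate at 60.1 mm opening, with about its weight showing on the wrist. The second plate stays in the rack. Now lifting.

Emit:
drive_tool([
  [1,[0,0,-8],[0,0,0]],
  [1,[0,0,-18],[0,0,0]],
  [1,[0,0,-30],[0,0,0]],
  [1,[0,0,-44],[0,0,0]],
  [1,[0,0,-55],[0,0,0]],
])

```text
time_s: 7.05
ee_pos: [533.7, 96.3, 102.5]
ee_rot: [-179.9, -0.2, 1.7]
force: [-0.3, -0.8, -1.2]
gripper_width: 59.8
```

Emit:
drive_tool([
  [1,[0,0,-5],[0,0,0]],
  [1,[0,0,-5],[0,0,0]],
  [1,[0,0,-5],[0,0,0]],
  [1,[0,0,-5],[0,0,0]],
  [1,[0,0,-5],[0,0,0]],
])

```text
time_s: 7.55
ee_pos: [532.7, 96.2, 105.1]
ee_rot: [-179.9, -0.0, 1.7]
force: [-1.1, 0.2, -0.6]
gripper_width: 59.5
```

```bash
python3 - <<'E'
from h import *
go([533,98,100],1.8)
print(env.state()['torque'])
snap('scene','s7');snap('wrist','w7')
a=cv2.imread('pics/s7.png')[160:320,230:400]; b=cv2.imread('pics/w7.png')
cv2.imwrite('pics/c7.png',np.hstack([cv2.resize(a,(390,360)),cv2.resize(b,(400,320)) if 0 else cv2.resize(b,(410,360))]))
E
```

```text
t 7.55 pos [532.7  96.2 105.1] rot [-1.7995e+02 -4.0000e-02  1.6600e+00] F [-1.1  0.2 -0.6] w 59.5
shift [ 0.3 -1.8  5.1] rv [-0.0009 -0.0008 -0.0024]
[-0.11747933  0.08741459  0.00600392]
```

View pics/c7.png

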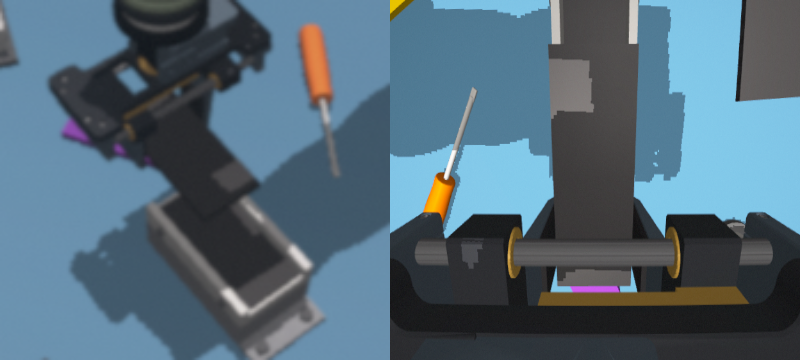

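```bash
python3 - <<'E'
from h import *
f=pickle.load(open('pics/w7.pkl','rb')); im=f['image']
cv2.imwrite('pics/w7a.png',cv2.resize(im[20:80,220:420,::-1],(800,240)));cv2.imwrite('pics/w7b.png',cv2.resize(im[280:340,220:420,::-1],(800,240)))
cv2.imwrite('pics/w7c.png',np.vstack([cv2.imread('pics/w7a.png'),cv2.imread('pics/w7b.png')]))
for z in (128,124,120): print(z,onz(f,[(251,49),(386,49),(270,316),(376,316)],z).round(1).tolist())
E
```

```text
128 [[500.9, 194.7, 128.0], [558.3, 196.4, 128.0], [507.8, 65.5, 128.0], [563.6, 67.0, 128.0]]
124 [[500.1, 195.4, 124.0], [559.0, 197.1, 124.0], [507.2, 62.8, 124.0], [564.5, 64.3, 124.0]]
120 [[499.3, 196.2, 120.0], [559.8, 197.9, 120.0], [506.6, 60.0, 120.0], [565.4, 61.6, 120.0]]
```

View pics/w7c.png

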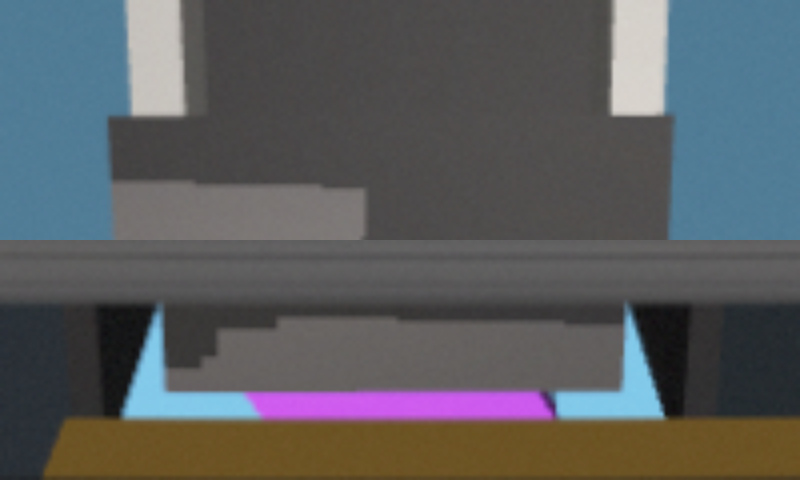

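```bash
python3 - <<'E'
from h import *
f=pickle.load(open('pics/w7.pkl','rb'))
P=onz(f,[(247,48.8),(388.3,48.8),(261.5,317.5),(375,317.5)],128);print(P.round(1),P.mean(0))
go([556.5,-233.1,90],-18)
E
```

```text
[[499.2 194.7 128. ]
 [559.2 196.5 128. ]
 [503.3  64.5 128. ]
 [563.1  66.1 128. ]] [531.2045094  130.44594334 128.        ]
t 7.65 pos [532.9  96.2 105.3] rot [-1.7994e+02 -6.0000e-02  1.6600e+00] F [-0.6 -0.7  0.2] w 60.0
shift [ 14.  329.8  15. ] rv [-0.0012 -0.0009  0.3431]
```

Emit:
drive_tool([
  [1,[1,12,0],[0,0,0.02]],
  [1,[2,35,0],[0,0,0.06]],
  [1,[4,68,0],[0,0,0.1]],
  [1,[6,104,0],[0,0,0.14]],
  [1,[7,140,0],[0,0,0.18]],
])

```text
time_s: 8.15
ee_pos: [544.2, -45.5, 105.6]
ee_rot: [-179.9, -0.1, -8.8]
force: [-0.1, 0.4, -0.6]
gripper_width: 59.5
```

```bash
python3 - <<'E'
from h import *
go([556.5,-233.1,90],-18)
E
```

```text
t 8.15 pos [544.2 -45.5 105.6] rot [-1.7994e+02 -1.2000e-01 -8.7700e+00] F [-0.1  0.4 -0.6] w 59.5
shift [ 40.7 183.5  15.5] rv [-0.0013 -0.002   0.1611]
```

Emit:
drive_tool([
  [1,[8,36,3],[0,0,0.04]],
  [1,[17,75,7],[0,0,0.08]],
  [1,[26,115,11],[0,0,0.12]],
  [1,[34,152,15],[0,0,0.15]],
  [1,[39,174,15],[0,0,0.16]],
])

```text
time_s: 8.65
ee_pos: [555.9, -225.0, 89.7]
ee_rot: [-180.0, -0.1, -18.0]
force: [-0.1, 0.6, -2.0]
gripper_width: 59.7
```

Emit:
drive_tool([
  [1,[1,6,0],[0,0,0]],
  [1,[1,6,0],[0,0,0]],
  [1,[1,6,0],[0,0,0]],
  [1,[1,6,0],[0,0,0]],
  [1,[1,6,0],[0,0,0]],
])

```text
time_s: 9.15
ee_pos: [555.8, -226.3, 90.6]
ee_rot: [-179.9, -0.1, -17.7]
force: [-0.2, -0.1, -0.0]
gripper_width: 59.5
```

```bash
python3 - <<'E'
from h import *
go([556.5,-233.1,36],-18)
for n in('top','scene','wrist'): snap(n,n[0]+'8')
a=cv2.imread('pics/s8.png')[100:240,160:330]; b=cv2.imread('pics/t8.png')[110:210,360:490];c=cv2.imread('pics/w8.png')
cv2.imwrite('pics/c8.png',np.hstack([np.vstack([cv2.resize(a,(380,290)),cv2.resize(b,(380,290))]),cv2.resize(c,(420,580))]))
go([556.5,-233.1,36],-18)
E
```

```text
t 9.15 pos [ 555.8 -226.3   90.6] rot [-1.7989e+02 -9.0000e-02 -1.7730e+01] F [-0.2 -0.1 -0. ] w 59.5
shift [ 2.7  6.4 54.6] rv [-0.0018 -0.0015  0.0046]
t 9.3 pos [ 555.8 -226.7   90.5] rot [-1.799e+02 -9.000e-02 -1.776e+01] F [ 0.1  0.  -1.2] w 60.0
shift [ 2.5  5.9 54.5] rv [-0.0017 -0.0016  0.0042]
```

View pics/c8.png

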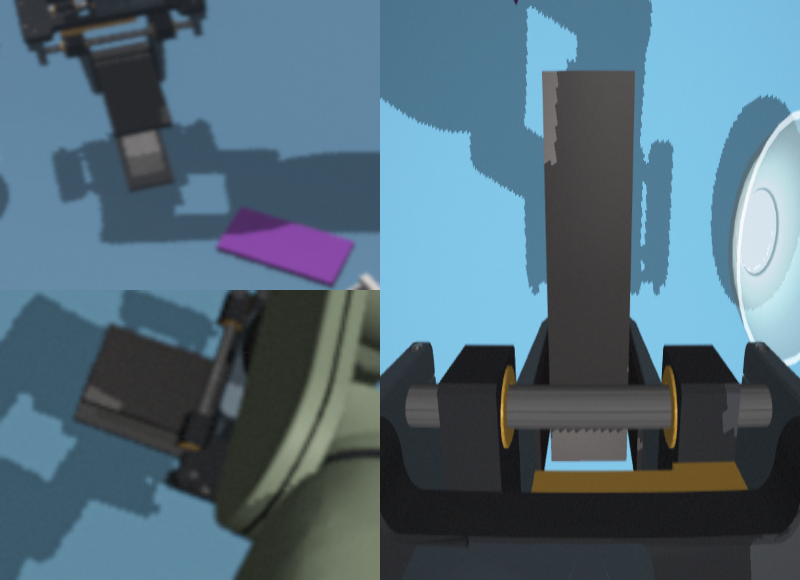

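View pics/w8.png

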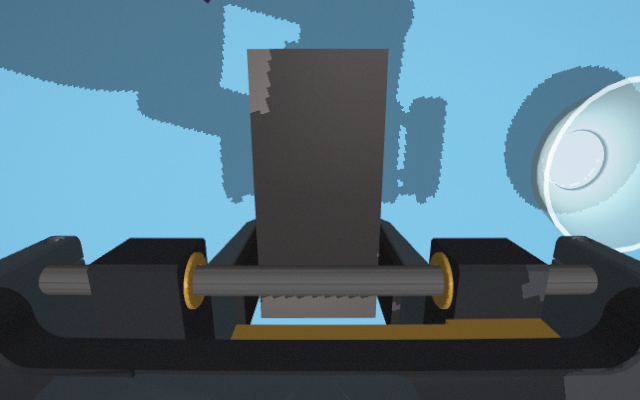

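```bash
python3 - <<'E'
from h import *
f=pickle.load(open('pics/w8.pkl','rb'))
P=onz(f,[(247.5,49),(388.3,49),(261.5,317.8),(376,317.8)],113.5);print(P.round(1),P.mean(0)); d=P[2:].mean(0)-P[:2].mean(0);print(d,np.degrees(np.arctan2(d[1],d[0])))
t=pickle.load(open('pics/top0.pkl','rb'));print('bowl',onz(t,[(440,68)],50))
f=pickle.load(open('pics/t8.pkl','rb'));im=f['image']; 
b=im[110:210,360:490]; 
q=lambda x,y:(360+x*130/380-.5,110+(y-290)*100/290-.5)
print(onz(f,[q(108,325),q(76,420)],113.5))
go([556.5,-233.1,36],-18)
c=np.array([567.2,-200.3]);e=c-P.mean(0)[:2];print('err',e)
E
```

```text
[[ 557.2 -122.9  113.5]
 [ 614.2 -141.1  113.5]
 [ 517.6 -247.   113.5]
 [ 575.  -265.5  113.5]] [ 566.00295967 -194.1202376   113.5       ]
[ -39.3458016  -124.25104501    0.        ] -107.5711067893968
bowl [[ 762.48008637 -249.82057918   50.        ]]
[[ 613.15151779 -137.17654721  113.5       ]
 [ 542.32358391 -114.95208054  113.5       ]]
t 9.3 pos [ 555.8 -226.7   90.5] rot [-1.799e+02 -9.000e-02 -1.776e+01] F [ 0.1  0.  -1.2] w 60.0
shift [ 2.5  5.9 54.5] rv [-0.0017 -0.0016  0.0042]
err [ 1.19704033 -6.1797624 ]
```

Emit:
drive_tool([
  [1,[2.5,6,5],[0,0,0.004]],
  [1,[2.5,6,18],[0,0,0.004]],
  [1,[2.5,6,32],[0,0,0.004]],
  [1,[2.5,6,45],[0,0,0.004]],
  [1,[2.5,6,52],[0,0,0.004]],
])

```text
time_s: 9.8
ee_pos: [555.3, -233.5, 36.2]
ee_rot: [-179.9, 0.1, -18.1]
force: [0.8, -0.2, -0.4]
gripper_width: 59.9
```

Emit:
drive_tool([
  [1,[0,0,1],[0,0,0]],
  [1,[0,0,1],[0,0,0]],
  [1,[0,0,1],[0,0,0]],
  [1,[0,0,1],[0,0,0]],
  [1,[0,0,1],[0,0,0]],
])

```text
time_s: 10.3
ee_pos: [556.6, -234.0, 37.9]
ee_rot: [-179.9, -0.1, -18.0]
force: [0.3, -1.1, -0.9]
gripper_width: 59.6
```

```bash
python3 - <<'E'
from h import *
go([556.5,-233.1,30],-18)
snap('scene','s9');snap('wrist','w9');go([556.5,-233.1,30],-18)
a=cv2.imread('pics/s9.png')[100:240,160:330];c=cv2.imread('pics/w9.png')
cv2.imwrite('pics/c9.png',np.hstack([cv2.resize(a,(390,320)),cv2.resize(c,(400,320))]))
E
```

```text
t 10.3 pos [ 556.6 -234.    37.9] rot [-1.7991e+02 -1.5000e-01 -1.8050e+01] F [ 0.3 -1.1 -0.9] w 59.6
shift [-0.4 -0.8  7.9] rv [-0.0016 -0.0026 -0.0008]
t 10.4 pos [ 556.5 -233.9   37.8] rot [-1.799e+02 -1.200e-01 -1.805e+01] F [-0.2  0.5 -1.5] w 59.9
shift [-0.3 -0.7  7.8] rv [-0.0017 -0.0022 -0.0008]
```

View pics/c9.png

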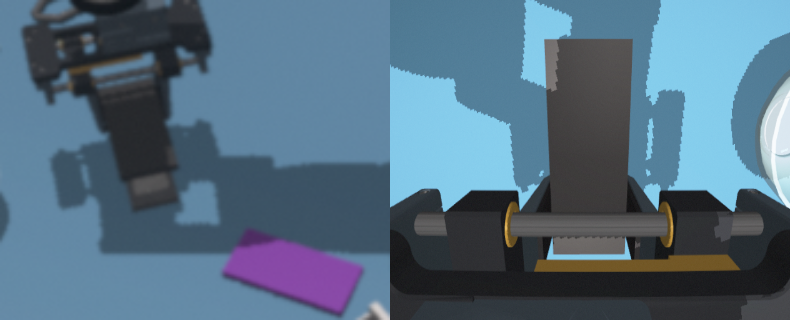

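Emit:
drive_tool([
  [1,[0,-0.5,1.5],[0.002,-0.002,0]],
  [1,[0,-0.5,3],[0.002,-0.002,0]],
  [1,[0,-0.5,4.5],[0.002,-0.002,0]],
  [1,[0,-0.5,5.5],[0.002,-0.002,0]],
  [1,[0,-0.5,6],[0.002,-0.002,0]],
])

```text
time_s: 10.9
ee_pos: [556.4, -233.3, 31.2]
ee_rot: [-179.8, 0.0, -18.0]
force: [-0.2, -0.4, -0.5]
gripper_width: 59.7
```

Emit:
drive_tool([
  [1,[0,0,0.3],[0,0,0]],
  [1,[0,0,0.6],[0,0,0]],
  [1,[0,0,0.8],[0,0,0]],
  [1,[0,0,1],[0,0,0]],
  [1,[0,0,1],[0,0,0]],
])

```text
time_s: 11.4
ee_pos: [556.5, -233.3, 30.4]
ee_rot: [-179.8, 0.0, -18.0]
force: [-0.0, -0.1, -0.0]
gripper_width: 59.7
```

Emit:
drive_tool([
  [1,[0,0,0.2],[-0.003,0,0]],
  [1,[0,0,0.4],[-0.003,0,0]],
  [1,[0,0,0.6],[-0.003,0,0]],
  [1,[0,0,0.8],[-0.003,0,0]],
  [1,[0,0,0.8],[-0.003,0,0]],
])

```text
time_s: 11.9
ee_pos: [556.6, -233.3, 30.0]
ee_rot: [-180.0, 0.0, -18.0]
force: [-0.8, 2.0, 3.1]
gripper_width: 59.5
```

```bash
python3 - <<'E'
from h import *
go([556.5,-233.1,30],-18)
s=snap('scene','s10');print(env.state()['force'],env.state()['ee_pos']);snap('wrist','w10');print(env.state()['force'])
E
```

```text
t 11.9 pos [ 556.6 -233.3   30. ] rot [-1.7996e+02  1.0000e-02 -1.8050e+01] F [-0.8  2.   3.1] w 59.5
shift [-0.1 -0.2  0. ] rv [-0.0008  0.0002 -0.0008]
[-2.28221933  1.13530191  4.27215158] [ 556.57224652 -233.28581256   30.02726264]
[-2.91729347  1.66286754  4.66085439]
```

The wrist now reads about 4.5 N upward, so the plate has touched the rest at the expected height (TCP z = 30). I'll release it.

Emit:
drive_tool([
  [0,[0,0,0],[0,0,0]],
  [0,[0,0,0],[0,0,0]],
  [0,[0,0,0],[0,0,0]],
  [0,[0,0,0],[0,0,0]],
  [0,[0,0,0],[0,0,0]],
], squeeze=5)

```text
time_s: 12.5
ee_pos: [556.6, -233.3, 29.5]
ee_rot: [-180.0, 0.0, -18.0]
force: [-0.2, -0.1, 0.2]
gripper_width: 91.0
```

```bash
python3 - <<'E'
from h import *
go([556.5,-233.1,30],-18)
f=snap('wrist','w11')
P=onz(f,[(247.5,49),(388.3,49),(261.5,317.8),(376,317.8)],53);print(P.mean(0))
E
```

```text
t 12.5 pos [ 556.6 -233.3   29.5] rot [-1.7996e+02  3.0000e-02 -1.8040e+01] F [-0.2 -0.1  0.2] w 91.0
shift [-0.1 -0.2 -0.5] rv [-0.0007  0.0005 -0.0008]
[ 566.94692279 -200.79208268   53.        ]
```

View pics/w11.png

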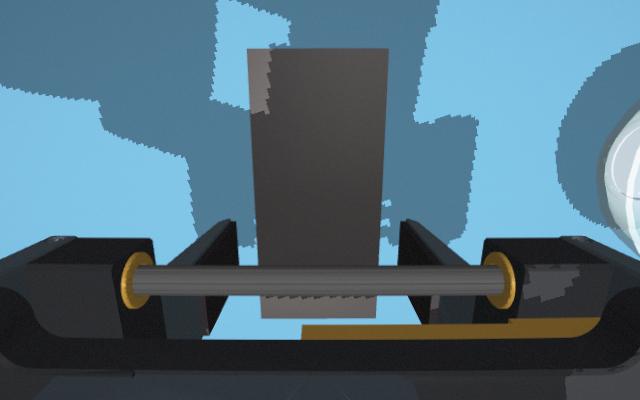

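The fingers are open on both sides and the plate has not moved: its corners are at (247,49) and (388,49). I'll go straight up, then move aside so I can check it.

Emit:
drive_tool([
  [0,[0,0,-10],[0,0,0]],
  [0,[0,0,-35],[0,0,0]],
  [0,[0,0,-75],[0,0,0]],
  [0,[0,0,-120],[0,0,0]],
  [0,[0,0,-160],[0,0,0]],
])

```text
time_s: 13.05
ee_pos: [556.7, -233.5, 192.6]
ee_rot: [-180.0, -0.1, -18.0]
force: [0.7, 0.6, -0.3]
gripper_width: 91.2
```

Emit:
drive_tool([
  [0,[-20,25,0],[0,0,0]],
  [0,[-55,60,0],[0,0,0]],
  [0,[-90,100,0],[0,0,0]],
  [0,[-120,130,0],[0,0,0]],
  [0,[-150,150,0],[0,0,0]],
])

```text
time_s: 13.55
ee_pos: [365.5, -330.9, 190.5]
ee_rot: [180.0, -0.0, -18.1]
force: [0.1, -0.2, 0.1]
gripper_width: 91.1
```

Emit:
drive_tool([
  [0,[-25,25,0],[0,0,0]],
  [0,[-50,50,0],[0,0,0]],
  [0,[-70,70,0],[0,0,0]],
  [0,[-70,70,0],[0,0,0]],
  [0,[-70,70,0],[0,0,0]],
])

```text
time_s: 14.05
ee_pos: [279.2, -374.7, 190.2]
ee_rot: [-180.0, -0.0, -18.1]
force: [0.8, -0.5, -0.3]
gripper_width: 91.1
```

```bash
cat > chk.py <<'E'
from h import *
f=snap('top','t12'); g=snap('scene','s12')
for n,f,B in(('top',f,(370,115,465,195)),('scene',g,(190,125,255,205))):
    im=f['image']; v=im.max(2); x0,y0,x1,y1=B
    m=np.zeros(v.shape,np.uint8); m[y0:y1,x0:x1]=v[y0:y1,x0:x1]<85
    im2=cv2.resize(im[:,:,::-1],None,fx=4,fy=4)
    c=max(cv2.findContours(m,cv2.RETR_EXTERNAL,cv2.CHAIN_APPROX_NONE)[0],key=cv2.contourArea)[:,0]
    r=cv2.minAreaRect(onz(f,c,53)[:,:2].astype(np.float32)); print(n,r)
    u=np.array([np.cos(np.radians(72)),np.sin(np.radians(72)),0]);w=np.array([-u[1],u[0],0]);cc=np.array([567.2,-200.3,53])
    P=[cc+u*65*i+w*30*j for i,j in((1,1),(1,-1),(-1,-1),(-1,1))]
    cv2.polylines(im2,[np.round((proj(f,P)+.5)*4).astype(int)],1,(0,255,0),1)
    cv2.imwrite('pics/k_'+n+'.png',cv2.resize(im2[y0*4-40:y1*4+40,x0*4-40:x1*4+40],(390,400)))
cv2.imwrite('pics/k.png',np.hstack([cv2.imread('pics/k_top.png'),cv2.imread('pics/k_scene.png')]))
E
python3 chk.py
```

```text
top ((564.3362426757812, -194.02200317382812), (132.09927368164062, 65.14741516113281), 72.20003509521484)
scene ((575.5707397460938, -178.5677490234375), (169.2188720703125, 57.542781829833984), 72.43179321289062)
```

View pics/k.png

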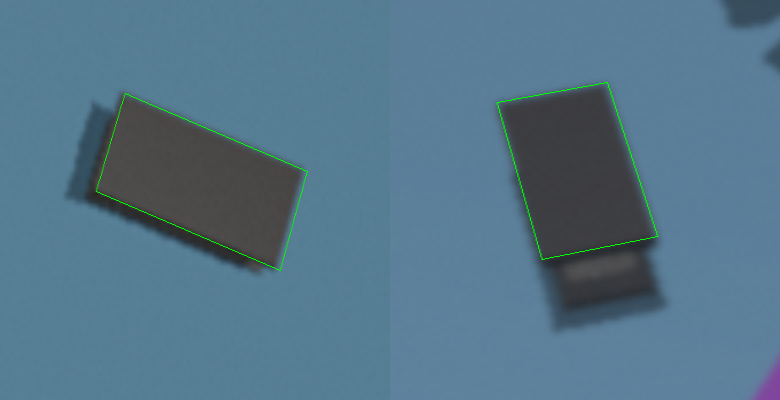

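View pics/t12.png

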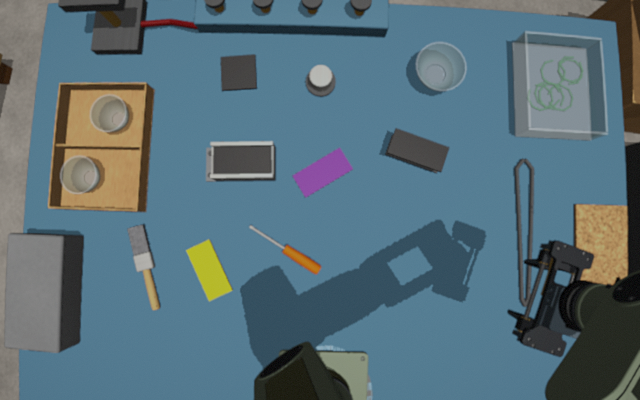

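View pics/s12.png

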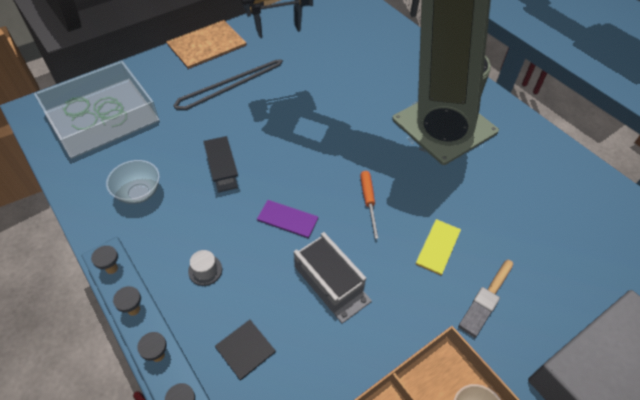

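The green outline is where a plate centred on the rest should be, and the plate matches it in both views to about 1 mm. It lies flat. The second plate is still in the rack, and the other objects are untouched.

```bash
python3 -c "
from h import *
print(env.state()['time_s'],env.state()['force']);print(env.job_done())"
```

```text
14.15 [ 0.32348205 -0.02925385  0.1523799 ]
the job is handed in; nothing more can be done
None
```

The top plate is lying flat, centred and lengthwise on the bar rest. I handed the job in at 14.15 s with the arm clear and touching nothing; no verdict is reported.

- **What I did:** I slid the plate out of the delivery end with shut fingertips until it overhung about 57 mm. I gripped that end across its width at 30 N, lifted it straight up and turned it to the rest's direction. It touched down with about 4.5 N, and then I released it and backed away.
- **Last checks:** The plate matches the outline of a centred plate to about 1 mm in both the top and scene views. Just after release, the wrist view put its centre within 1 mm of the rest's. The lower plates are still in the rack, and the look-alikes and the round rest were not touched.
- **One disagreement:** The automatic rectangle fit in that last check disagreed. It put the plate's centre about 7 mm off in the top view and 23 mm off in the scene view. Its rectangles were also too big (65 mm wide in the top view, 169 mm long in the scene view), because the dark mask took in shadow and the rest's dark foot. I went by the outlines and the wrist measurement instead.

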